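# Push the sample rack home in the loading deck and start the run

## Robot

A 7-joint arm with a two-finger parallel gripper is mounted at the origin on the work surface. World frame = base frame: x ahead of the robot, y to its left, z up, the work surface at z = 0. Lengths are in m, angles in rad, forces in N, time in s.
With the tool pointing down it reaches from about 0.425 to 0.95 m from the base axis. Payload 4.7 kg.
Tool frame: the origin (TCP) lies midway between the tips of the shut fingers; the grasp point (between the pads) lies 19 mm behind it; z points along the fingers, y is the line along which they close (so a half turn about z gives the same grasp; the last joint's range is limited). The gripper opens to 87 mm and grips with 3 to 60 N. Pads are 19 mm wide; open, the fingers measure 117 mm over their backs; the gripper's body (75 mm by 190 mm) begins 51 mm behind the grasp point.
Start: joints at [1.238, 0.469, -0.049, 1.532, 0.024, 1.141, -0.082], TCP at [0.202, -0.644, 0.223] pointing down, gripper open.
Joint ranges: [-2.59, 2.59], [-0.33, 1.99], [-1.39, 1.29], [0.1, 2.45], [-1.04, 4.18], [0.21, 1.99], [-2.66, 2.66]. Speed limits (rad/s): [2.57, 2.57, 3.14, 3.14, 3.14, 3.14, 3.14].

## Interface

Orientations are given as [roll, pitch, yaw] about the fixed x, y, z axes, in that order (R = Rz(yaw) Ry(pitch) Rx(roll)).
In Python, from workcell import robot gives the robot as it stands.
- The arm moves only by the tool servo_tool, never from a script. Its argument "targets" is a list of rows, each an object with "travel": the shift along the world's x, y, z normalised to -1 to 1, where 1 is 120 mm, a list of three; "twist": the turn, a rotation vector about the world's x, y, z normalised to -1 to 1, where 1 is 30 degrees, a list of three. In form: [{"travel": [tx, ty, tz], "twist": [wx, wy, wz]}, ...]. A call has 1 to 20 rows; each row is the pose to reach, as a shift and turn from the pose commanded when the call began; what a row does not reach only later rows make up. A row lasts 1/10 s, in which the tool goes at most 50 mm and 8.59 degrees, less where a joint would pass 70% of its speed; a pose out of reach is approached as far as the arm can. A call with a number of a shift or a turn outside -1 to 1 is refused whole. A call with a gripper value outside its range is refused whole. "jaw" is the closure, from -1 (fully open) to 1 (shut), set as the call begins (left out, the last holds). The fingers move at their own pace and stop on an object; "newtons" is the grip in N (left out, the last holds). Time passes only in rows, so rows that repeat a pose let the fingers close. It gives the time, the measured TCP pose, the force, the opening and the grip force at its end, in the units of the state.
- robot.state(): the state, without advancing time (a new reading comes with each control period).
- robot.camera(name): name is "scene" or "top"; returns a dict with "image" (480x640x3 uint8, red, green, blue), "mtx" (3x3 intrinsics, pixels), "k1" (the pictures are not rectified: a ray, as slopes to the right and down, at radius r is drawn at 1 + k1 r^2 times it, then the intrinsics apply), "rvec" (rotation vector, rad) and "tvec" (3), from world to camera coordinates, as OpenCV has them. Camera axes: x right, y down, z forward; pixel columns grow to the right and rows downward; lengths in m; the calibration is good to about 2 mm. A picture is of the moment at which its call begins. There is no depth.
- robot.close_job(): hands the job in; it is judged then, once.
The state is a dict: "time": time; "joint_positions": joint angles; "dq": joint speeds; "joint_efforts": joint torques, N m; "tool_pos": TCP position; "tool_rot": TCP orientation; "ft_force": force on the tool from outside, world axes, zero at the start; "moment": the same for the moment, N m; "opening": opening from 0.0 (shut) to 1.0 (fully open); "grip_force": force on a finger pad.
Only numpy, scipy, OpenCV 4.12 (cv2) and the standard library are available. Lean on these libraries where they do the work, as an engineer would, in place of code of your own. Each camera call takes 0.05 s, during which the arm holds its last target. There are 200 camera calls.

## Task

With the fingertips, push the big eight-tube sample rack along the loading deck into the corner, so that it sits flush against both the back stop and the side fence, keeping it upright and never lifting it off the deck. Only then press the round start key on the small console fully down and let it go. Leave the other things where they stand.

Things in the scene. Friction and masses are not known exactly. Their poses are not given: they have to be found in the camera images.
- rack: The big sample rack, loose: a white plastic block 60 mm along its x, 100 mm along its y and 36 mm tall, with eight red-capped tubes (two rows of four) fixed in it whose caps reach 58 mm above its underside. Origin: centre of its underside; z up. 0.25 to 0.5 kg. It stands on the deck, at most 0.35 rad turned from the deck's axes, with its x roughly along the deck's x.
- deck: The loading deck, fixed to the bench: a grey plate, top 8 mm above the bench, from -113 to +112 mm in its own x and from -160 to +145 mm in its own y. Its x points away from the robot (within 0.2 rad), its y to the robot's left. Two aluminium walls rise 22 mm above the plate: the back stop along its far edge, inner face at x = +100 mm, and the side fence along its left edge, inner face at y = +130 mm. The near and right edges are open. Origin on the bench.
- deck_home (a point): Where the centre of the rack's underside lies when the rack is home: on the deck's top (8 mm up), 70 mm in x and 80 mm in y from the deck's origin; axes as the deck's.
- start_key_top (a point): Centre of the top face of the start key, a round white push key 28 mm across in a grey housing on the small fixed white console (80 x 80 mm, 25 mm tall), which stands to the left or to the right of the deck. It is pressed straight down.
- start_key (a joint): Travel of the start key in m: 0 released, 0.006 fully down. A spring returns it; fully down takes about 5 N.
- carton: Bystander: a low cardboard carton 75 x 60 x 40 mm, standing on the other side of the deck from the console. Origin: centre of its underside.
- small_rack: Bystander: a narrow white rack 30 x 90 x 36 mm holding two red-capped tubes (58 mm tall over the caps), left of the deck. Origin: centre of its underside.
- bottle: Bystander: a reagent bottle 56 mm across and 85 mm tall, at the right of the deck. Origin: centre of its underside.

How it is judged:
On the way, in this order (a step that is already met when the one before it is completed fails the run):
1. the rack sits in the corner, flush against back stop and side fence (x of rack in the frame of deck_home between -0.0035 and 0.0035 m and y of rack in the frame of deck_home between -0.0035 and 0.0035 m and angle between the x axis of rack and the x axis of deck, either way round below 0.05 rad and z of rack in the frame of deck_home below 0.003 m and angle between rack's own z axis and vertical below 0.05 rad), for 0.3 s.
2. the start key is pressed fully down (value of joint start_key above 0.0045 m), for 0.05 s.
At the end, for the whole second after the job is handed in: The rack stands at rest and upright on the deck with its centre within 3.5 mm of home along and across the deck and square to it within 0.05 rad; the start key has been pressed (at least 4.5 of its 6 mm) once the rack was home, and is released (under 1.5 mm) (all of step 1 and value of joint start_key below 0.0015 m and linear speed of rack below 0.01 m/s and angular speed of rack below 0.1 rad/s); the robot touches nothing.
It fails at once if the rack is lifted (12 mm above the deck's top) (height (world z) of rack above 0.02 m).
It fails at once if the rack is tipped by more than 0.25 rad (angle between rack's own z axis and vertical above 0.25 rad).
It fails at once if the start key is pressed while the rack is not home (value of joint start_key above 0.003 m and not (x of rack in the frame of deck_home between -0.0035 and 0.0035 m and y of rack in the frame of deck_home between -0.0035 and 0.0035 m and angle between the x axis of rack and the x axis of deck, either way round below 0.05 rad and z of rack in the frame of deck_home below 0.003 m and angle between rack's own z axis and vertical below 0.05 rad)).
It fails at once if a bystander is moved more than 20 mm (distance of any of carton, small_rack, bottle from where it was at the start of the episode above 0.02 m).
It also fails if it takes over 64 s, if anything falls off the work surface, if the arm or the gripper's body presses on something with over 40 N, if the wrist force passes 120 N, or if a joint passes its speed limit or range.

## Working session

There is one attempt and no reset: what is moved stays moved. The work goes in short steps, Python scripts to look and compute and a tool call to move; the robot and the scene stay as the last step left them, time stands still between calls to the robot, and variables do not carry over. Pictures are saved under pics/ and viewed, at most 10 in all, crops included, and the job is handed in when it is done.

Besides the shell and the picture viewer there is one more tool, called after "Request:" as name([rows], argument=value, ...), one row to a line, values as JSON. servo_tool: Moves the arm, as the interface text tells. Scaled input: -1 to 1 covers 120 mm each way for a shift and 30 degrees each way for a turn. Its arguments: {"type":"object","properties":{"targets":{"type":"array"},"jaw":{"type":"number"},"newtons":{"type":"number"}},"required":["targets"]}

```bash
mkdir -p pics; ls; python3 - <<'E'
from workcell import robot
import cv2
for n in ("scene","top"):
    c=robot.camera(n); cv2.imwrite(f"pics/{n}0.png",c["image"][:,:,::-1]); print(n,c["mtx"].tolist(),c["k1"],c["rvec"],c["tvec"])
print(robot.state())
E
```

```text
pics
scene [[578.0573640402843, 0.0, 316.6207921718114], [0.0, 578.0573640402843, 239.80530914629344], [0.0, 0.0, 1.0]] -0.1342368985497848 [ 0.80925429  2.65124977 -0.99913827] [ 0.48922116 -0.17954784  1.34434149]
top [[582.009989864907, 0.0, 322.6969913231262], [0.0, 582.009989864907, 235.68925608585295], [0.0, 0.0, 1.0]] -0.12622790057468306 [ 2.18516122 -2.12521696  0.14691749] [-0.04239728  0.56443732  1.24006693]
{'time': 0.1, 'joint_positions': array([ 1.23810854,  0.46937516, -0.0485908 ,  1.53356759,  0.02413053,
        1.14099169, -0.08230702]), 'dq': array([-4.25176917e-04, -2.89523197e-03,  3.69432821e-04, -1.66850860e-03,
        9.07651181e-05, -1.53496041e-03,  5.00760070e-04]), 'joint_efforts': array([ 1.93715837e-04, -5.09171569e+01, -8.12633475e-02, -2.36827844e+01,
       -6.14575460e-02,  3.45025747e-02,  5.77005972e-05]), 'tool_pos': array([ 0.20175988, -0.64358177,  0.22159759]), 'tool_rot': array([-3.13983978e+00,  9.00034192e-05,  3.03818748e-01]), 'ft_force': array([-0.3384328 ,  0.08272167,  0.83127889]), 'moment': array([0.02651717, 0.0244142 , 0.04609165]), 'grip_force': 0.0, 'opening': 0.9996378121210333}
```

View pics/top0.png

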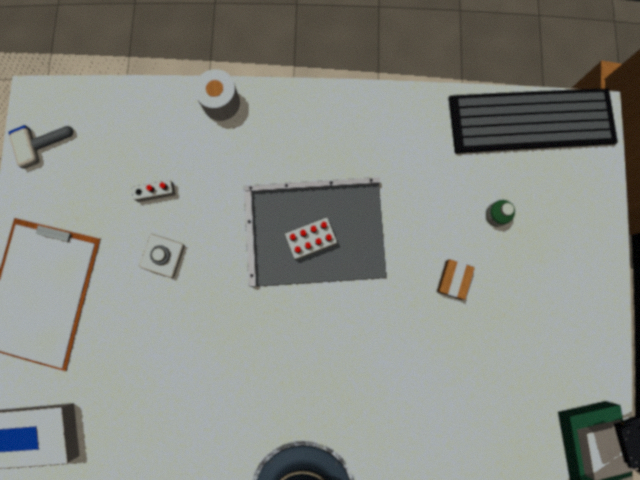

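View pics/scene0.png

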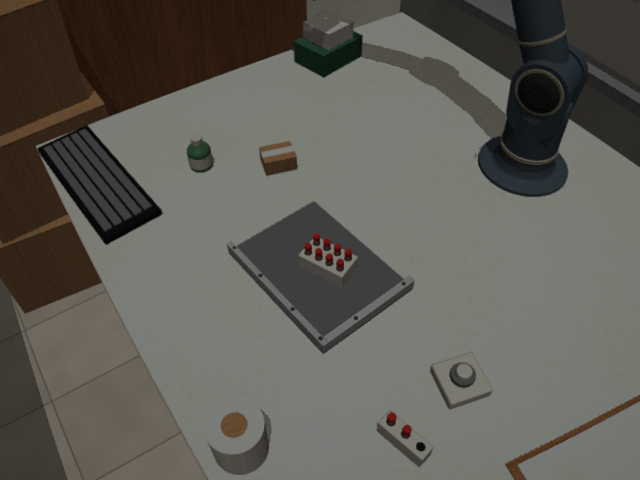

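The top view shows the deck (corners about (250,187), (380,182), (386,277), (253,287)), with the back stop along the top and the fence at left. The rack is at about (312,239), the console key at about (160,255), and the small rack at (155,190). The bottle and carton are on the right, out of the way.

```bash
cat > h.py <<'E'
import numpy as np, cv2
from workcell import robot
from scipy.optimize import least_squares
def und(c,p):
    return cv2.undistortPoints(np.array(p,float).reshape(-1,1,2),c["mtx"],np.array([c["k1"],0,0,0.]) if False else np.zeros(4)).reshape(-1,2)
def ray(c,p):
    d=und(c,p); r=np.linalg.norm(d,axis=1,keepdims=True); u=r.copy()
    for _ in range(20): u=r/(1+c["k1"]*u**2)
    s=d*u/np.maximum(r,1e-12); R=cv2.Rodrigues(c["rvec"])[0]
    return -R.T@np.ravel(c["tvec"]), np.c_[s,np.ones(len(s))]@R
def atz(c,p,z):
    o,d=ray(c,p); return (o+d*((z-o[2])/d[:,2])[:,None])[:,:2]
def proj(c,P):
    return cv2.projectPoints(np.array(P,float).reshape(-1,1,3),c["rvec"],c["tvec"],c["mtx"],np.array([c["k1"],0,0,0.]))[0].reshape(-1,2)
def caps(c,box):
    im=c["image"].astype(int); m=((im[...,0]>110)&(im[...,0]-im[...,1]>70)&(im[...,0]-im[...,2]>70)).astype(np.uint8)
    x0,y0,x1,y1=box; k=np.zeros_like(m); k[y0:y1,x0:x1]=m[y0:y1,x0:x1]
    n,_,st,ce=cv2.connectedComponentsWithStats(k,connectivity=4)
    return ce[1:][st[1:,4]>5]
E
python3 - <<'E'
from h import *
t=robot.camera("top"); s=robot.camera("scene")
im=t["image"]; m=((im.max(2)<125)&(im.max(2).astype(int)-im.min(2)<25)).astype(np.uint8)
m=cv2.morphologyEx(m,cv2.MORPH_OPEN,np.ones((3,3)))
n,l,st,ce=cv2.connectedComponentsWithStats(m); i=l[200,345]
co=max(cv2.findContours((l==i).astype(np.uint8),0,1)[0],key=cv2.contourArea)
q=cv2.approxPolyDP(cv2.convexHull(co),6,True).reshape(-1,2); print(st[i],q.tolist())
print(np.round(atz(t,q,0.008),4).tolist())
for c,b in((t,(280,210,345,265)),(s,(295,225,365,275))):
    ca=caps(c,b); print(len(ca),np.round(ca,1).tolist())
    for z in (.056,.066): w=atz(c,ca,z); print(z,np.round(w.mean(0),4), np.round(w,3).tolist())
print("key", atz(t,[[160,255]],0.035),atz(s,[[463,373]],0.035))
print("console", atz(t,[[148,235],[185,242],[175,278],[140,268]],0.025).round(3).tolist())
cr=np.hstack([cv2.resize(im[165:300,235:400],None,fx=4,fy=4,interpolation=2),]); cv2.imwrite("pics/c1.png",cr[:,:,::-1])
E
```

```text
[  249   179   138   110 11488] [[380, 183], [385, 278], [255, 288], [249, 187]]
[[0.6941, -0.154], [0.478, -0.1683], [0.4477, 0.1205], [0.6763, 0.1439]]
8 [[323.5, 224.1], [313.0, 228.4], [302.8, 232.3], [292.3, 236.3], [328.4, 236.7], [318.0, 240.6], [307.6, 244.7], [297.1, 248.8]]
0.056 [0.5604 0.    ] [[0.588, -0.028], [0.578, -0.005], [0.569, 0.017], [0.56, 0.039], [0.561, -0.039], [0.552, -0.017], [0.542, 0.005], [0.533, 0.028]]
0.066 [ 5.591e-01 -2.000e-04] [[0.587, -0.028], [0.577, -0.005], [0.568, 0.016], [0.558, 0.038], [0.56, -0.039], [0.551, -0.017], [0.541, 0.005], [0.532, 0.027]]
1 [[317.0, 235.5]]
0.056 [ 0.5567 -0.0449] [[0.557, -0.045]]
0.066 [ 0.5616 -0.0375] [[0.562, -0.037]]
key [[0.51257747 0.33118326]] [[0.51534254 0.33186897]]
console [[0.558, 0.364], [0.544, 0.279], [0.463, 0.297], [0.483, 0.378]]
```

View pics/c1.png

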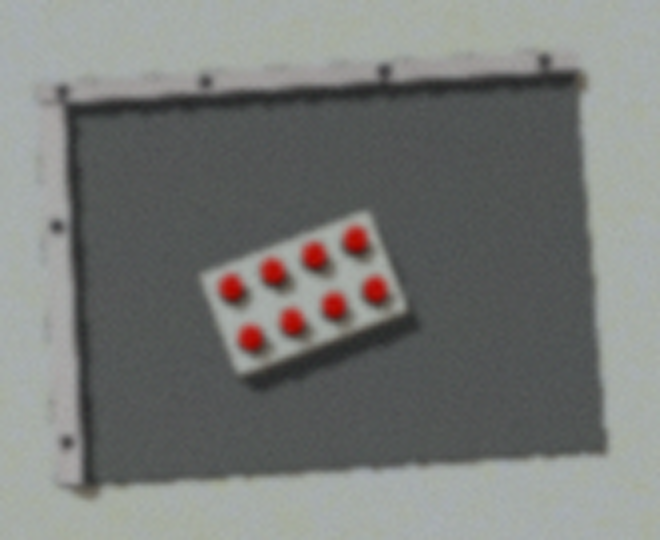

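```bash
python3 - <<'E'
from h import *
t=robot.camera("top")
f=lambda P:(np.array(P,float)+.5)/4-.5+[235,165]
# corner, deck coords
P=[(605,452),(578,78),(70,103),(92,487),(330,468.5)]
D=[(-113,-160,8),(100,-160,30),(100,130,30),(-113,130,8),None]
w=[atz(t,[f([p])[0]],(d or (0,0,8))[2]/1000)[0] for p,d in zip(P,D)]
print(np.round(w,4).tolist(), "cam",ray(t,[[320,240]])[0])
d=np.array([x[:2] for x in D[:4]])/1000
def T(v,d): c,s=np.cos(v[2]),np.sin(v[2]); return np.c_[v[0]+c*d[:,0]-s*d[:,1],v[1]+s*d[:,0]+c*d[:,1]]
r=least_squares(lambda v:(T(v,d)-np.array(w[:4])).ravel(),[.57,-.01,.1]); v=r.x
print("deck",v,"res",r.fun.round(4))
ca=caps(t,(280,210,345,265)); W=atz(t,ca,.064)
W=W[np.argsort(W@[1,0])] 
m=W.mean(0); u=np.linalg.svd(W-m)[2][0]; u*=np.sign(u[1]); yaw=np.arctan2(-u[0],u[1])
print("rack",m,yaw,"home",T(v,np.array([[.07,.08]])))
c,s=np.cos(v[2]),np.sin(v[2]); print("rack in deck",np.array([[c,s],[-s,c]])@(m-v[:2]),yaw-v[2])
E
```

```text
[[0.4789, -0.1702], [0.6864, -0.1499], [0.664, 0.1337], [0.4515, 0.1148], [0.4656, -0.0172]] cam [ 0.39767788 -0.02328805  1.30363453]
deck [ 0.57535552 -0.00236933  0.08944349] res [-0.0018 -0.0016  0.0028 -0.0029 -0.0007  0.0023 -0.0003  0.0022]
rack [ 5.59407391e-01 -1.73554364e-04] 0.3998236074357645 home [[0.63792976 0.08356358]]
rack in deck [-0.01568824  0.00361155] 0.31038011996723175
```

Request:
servo_tool([
  {"travel": [0.13, 0.3, 0], "twist": [0, 0, -0.2]},
  {"travel": [0.26, 0.6, 0], "twist": [0, 0, -0.41]},
  {"travel": [0.39, 0.89, 0], "twist": [0, 0, -0.41]},
], jaw=-0.15)

```text
time: 0.55
tool_pos: [0.2491, -0.5359, 0.2223]
tool_rot: [-3.141, 0.0, 0.087]
ft_force: [0.9, -0.4, 0.7]
opening: 0.808
grip_force: 0.0
```

Request:
servo_tool([
  {"travel": [0.13, 0.3, 0], "twist": [0, 0, 0]},
  {"travel": [0.26, 0.6, 0], "twist": [0, 0, 0]},
  {"travel": [0.39, 0.89, 0], "twist": [0, 0, 0]},
])

```text
time: 0.85
tool_pos: [0.2961, -0.4288, 0.2226]
tool_rot: [3.141, -0.0, 0.089]
ft_force: [1.9, 0.1, 0.4]
opening: 0.602
grip_force: 0.0
```

Request:
servo_tool([
  {"travel": [0.13, 0.3, 0], "twist": [0, 0, 0]},
  {"travel": [0.26, 0.6, 0], "twist": [0, 0, 0]},
  {"travel": [0.39, 0.89, 0], "twist": [0, 0, 0]},
])

```text
time: 1.15
tool_pos: [0.3428, -0.322, 0.2227]
tool_rot: [3.141, -0.0, 0.089]
ft_force: [0.7, -1.2, -0.0]
opening: 0.578
grip_force: 0.0
```

Request:
servo_tool([
  {"travel": [0.13, 0.3, 0], "twist": [0, 0, 0]},
  {"travel": [0.26, 0.6, 0], "twist": [0, 0, 0]},
  {"travel": [0.39, 0.89, 0], "twist": [0, 0, 0]},
])

```text
time: 1.45
tool_pos: [0.3895, -0.2153, 0.2228]
tool_rot: [3.141, -0.0, 0.089]
ft_force: [0.3, -0.7, -0.6]
opening: 0.579
grip_force: 0.0
```

Request:
servo_tool([
  {"travel": [0.13, 0.3, 0], "twist": [0, 0, 0]},
  {"travel": [0.26, 0.6, 0], "twist": [0, 0, 0]},
  {"travel": [0.39, 0.89, 0], "twist": [0, 0, 0]},
])

```text
time: 1.75
tool_pos: [0.4363, -0.1085, 0.2228]
tool_rot: [3.141, -0.001, 0.089]
ft_force: [0.7, 0.9, -0.3]
opening: 0.578
grip_force: 0.0
```

Request:
servo_tool([
  {"travel": [0.13, 0.3, 0], "twist": [0, 0, 0]},
  {"travel": [0.26, 0.6, 0], "twist": [0, 0, 0]},
  {"travel": [0.39, 0.89, 0], "twist": [0, 0, 0]},
  {"travel": [0.39, 0.89, 0], "twist": [0, 0, 0]},
  {"travel": [0.39, 0.89, 0], "twist": [0, 0, 0]},
  {"travel": [0.39, 0.89, 0], "twist": [0, 0, 0]},
])

```text
time: 2.35
tool_pos: [0.4823, -0.0046, 0.2223]
tool_rot: [3.141, 0.001, 0.087]
ft_force: [-0.6, 0.5, 0.5]
opening: 0.579
grip_force: 0.0
```

Request:
servo_tool([
  {"travel": [0, 0, -0.4], "twist": [0, 0, 0]},
  {"travel": [0, 0, -0.8], "twist": [0, 0, 0]},
  {"travel": [0, 0, -0.84], "twist": [0, 0, 0]},
])

```text
time: 2.65
tool_pos: [0.478, -0.0055, 0.1173]
tool_rot: [-3.141, 0.011, 0.087]
ft_force: [-1.7, -0.1, 0.4]
opening: 0.573
grip_force: 0.0
```

Request:
servo_tool([
  {"travel": [0, 0, -0.3], "twist": [0, 0, 0]},
  {"travel": [0, 0, -0.55], "twist": [0, 0, 0]},
  {"travel": [0, 0, -0.75], "twist": [0, 0, 0]},
  {"travel": [0, 0, -0.84], "twist": [0, 0, 0]},
  {"travel": [0, 0, -0.84], "twist": [0, 0, 0]},
  {"travel": [0, 0, -0.84], "twist": [0, 0, 0]},
])

```text
time: 3.25
tool_pos: [0.484, -0.0036, 0.0224]
tool_rot: [3.141, -0.002, 0.088]
ft_force: [0.2, 0.4, 1.2]
opening: 0.573
grip_force: 0.0
```

```bash
cat > look.py <<'E'
import sys
from h import *
V=np.array([.57536,-.00237,.0894])
def look(name=None,box=(220,160,400,300)):
    t=robot.camera("top"); ca=caps(t,box); W=atz(t,ca,.064); m=W.mean(0)
    u=np.linalg.svd(W-m)[2][0]; u*=np.sign(u[1]); yaw=np.arctan2(-u[0],u[1]); c,s=np.cos(V[2]),np.sin(V[2])
    D=np.array([[c,s],[-s,c]]); st=robot.state()
    print(len(ca),"rack world",m.round(4),"deck",(D@(m-V[:2])).round(4),"relyaw",round(yaw-V[2],3),"tool deck",(D@(st["tool_pos"][:2]-V[:2])).round(4),"z",st["tool_pos"][2].round(4),st["ft_force"].round(1))
    if name:
        s=robot.camera("scene")["image"][190:370,210:430]; a=t["image"][160:310,230:410]
        cv2.imwrite(f"pics/{name}.png",np.hstack([cv2.resize(a,(400,333),interpolation=2),cv2.resize(s,(400,333),interpolation=2)])[:,:,::-1])
look(*sys.argv[1:])
E
python3 look.py p2
```

```text
5 rack world [ 0.5706 -0.0037] deck [-0.0049 -0.0009] relyaw 0.09 tool deck [-0.0909  0.007 ] z 0.0225 [0.4 0.2 0.3]
```

View pics/p2.png

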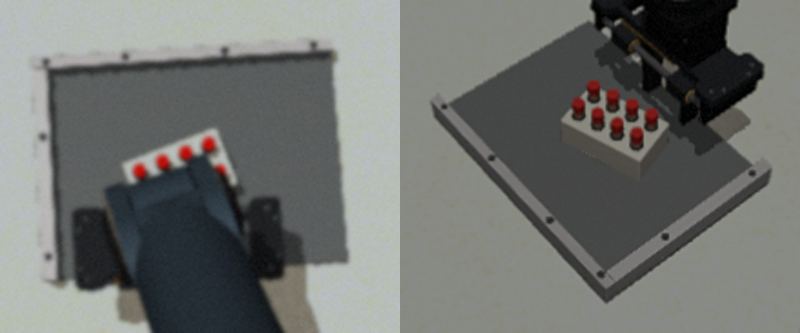

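Request:
servo_tool([
  {"travel": [0.1, 0.01, 0], "twist": [0, 0, 0]},
  {"travel": [0.15, 0.013, 0], "twist": [0, 0, 0]},
  {"travel": [0.2, 0.018, 0], "twist": [0, 0, 0]},
  {"travel": [0.25, 0.022, 0], "twist": [0, 0, 0]},
  {"travel": [0.3, 0.027, 0], "twist": [0, 0, 0]},
  {"travel": [0.35, 0.031, 0], "twist": [0, 0, 0]},
  {"travel": [0.4, 0.036, 0], "twist": [0, 0, 0]},
  {"travel": [0.45, 0.04, 0], "twist": [0, 0, 0]},
  {"travel": [0.5, 0.045, 0], "twist": [0, 0, 0]},
  {"travel": [0.54, 0.048, 0], "twist": [0, 0, 0]},
  {"travel": [0.58, 0.052, 0], "twist": [0, 0, 0]},
  {"travel": [0.62, 0.055, 0], "twist": [0, 0, 0]},
  {"travel": [0.66, 0.059, 0], "twist": [0, 0, 0]},
  {"travel": [0.7, 0.063, 0], "twist": [0, 0, 0]},
  {"travel": [0.74, 0.066, 0], "twist": [0, 0, 0]},
  {"travel": [0.78, 0.07, 0], "twist": [0, 0, 0]},
  {"travel": [0.82, 0.073, 0], "twist": [0, 0, 0]},
  {"travel": [0.82, 0.073, 0], "twist": [0, 0, 0]},
])

```text
time: 5.15
tool_pos: [0.5826, 0.0057, 0.0212]
tool_rot: [-3.141, -0.002, 0.089]
ft_force: [-0.2, 0.4, 0.4]
opening: 0.575
grip_force: 0.0
```

```bash
python3 look.py p3
```

```text
Traceback (most recent call last):
  File "look.py", line 12, in <module>
    look(*sys.argv[1:])
    ~~~~^^^^^^^^^^^^^^^
  File "look.py", line 5, in look
    t=robot.camera("top"); ca=caps(t,box); W=atz(t,ca,.064); m=W.mean(0)
                                             ~~~^^^^^^^^^^^
  File "h.py", line 12, in atz
    o,d=ray(c,p); return (o+d*((z-o[2])/d[:,2])[:,None])[:,:2]
        ~~~^^^^^
  File "h.py", line 7, in ray
    d=und(c,p); r=np.linalg.norm(d,axis=1,keepdims=True); u=r.copy()
  File "h.py", line 5, in und
    return cv2.undistortPoints(np.array(p,float).reshape(-1,1,2),c["mtx"],np.array([c["k1"],0,0,0.]) if False else np.zeros(4)).reshape(-1,2)
           ~~~~~~~~~~~~~~~~~~~^^^^^^^^^^^^^^^^^^^^^^^^^^^^^^^^^^^^^^^^^^^^^^^^^^^^^^^^^^^^^^^^^^^^^^^^^^^^^^^^^^^^^^^^^^^^^^^^^
cv2.error: OpenCV(4.12.0) /io/opencv/modules/calib3d/src/undistort.dispatch.cpp:347: error: (-215:Assertion failed) CV_IS_MAT(_src) && CV_IS_MAT(_dst) && (_src->rows == 1 || _src->cols == 1) && (_dst->rows == 1 || _dst->cols == 1) && _src->cols + _src->rows - 1 == _dst->rows + _dst->cols - 1 && (CV_MAT_TYPE(_src->type) == CV_32FC2 || CV_MAT_TYPE(_src->type) == CV_64FC2) && (CV_MAT_TYPE(_dst->type) == CV_32FC2 || CV_MAT_TYPE(_dst->type) == CV_64FC2) in function 'cvUndistortPointsInternal'
```

The caps are hidden under the arm in the top view, so I'll go on by force.

Request:
servo_tool([
  {"travel": [0.04, 0.004, 0], "twist": [0, 0, 0]},
  {"travel": [0.08, 0.007, 0], "twist": [0, 0, 0]},
  {"travel": [0.11, 0.01, 0], "twist": [0, 0, 0]},
  {"travel": [0.13, 0.012, 0], "twist": [0, 0, 0]},
  {"travel": [0.15, 0.013, 0], "twist": [0, 0, 0]},
  {"travel": [0.15, 0.013, 0], "twist": [0, 0, 0]},
])

```text
time: 5.8
tool_pos: [0.5998, 0.0071, 0.0209]
tool_rot: [-3.141, -0.001, 0.089]
ft_force: [-0.2, -0.1, 0.4]
opening: 0.573
grip_force: 0.5
```

```bash
python3 - <<'E'
from h import *
t=robot.camera("top")["image"][160:310,230:410]; s=robot.camera("scene")["image"][190:370,210:430]
cv2.imwrite("pics/p4.png",np.hstack([cv2.resize(a,(400,333),interpolation=2) for a in (t,s)])[:,:,::-1])
E
```

```text
(no output)
```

View pics/p4.png

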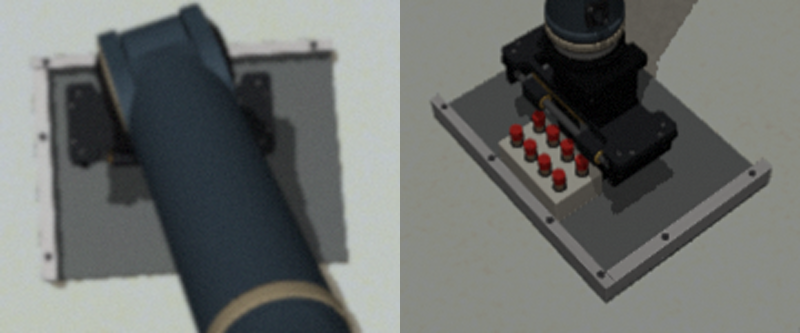

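The rack is square and only a few mm short of the back stop.

Request:
servo_tool([
  {"travel": [0.02, 0.002, 0], "twist": [0, 0, 0]},
  {"travel": [0.035, 0.003, 0], "twist": [0, 0, 0]},
  {"travel": [0.035, 0.003, 0], "twist": [0, 0, 0]},
])

```text
time: 6.2
tool_pos: [0.6037, 0.0074, 0.0209]
tool_rot: [3.142, -0.001, 0.089]
ft_force: [-1.8, -0.1, -0.1]
opening: 0.572
grip_force: 0.6
```

Request:
servo_tool([
  {"travel": [0.015, 0.001, 0], "twist": [0, 0, 0]},
  {"travel": [0.015, 0.001, 0], "twist": [0, 0, 0]},
])

```text
time: 6.4
tool_pos: [0.6051, 0.0075, 0.0209]
tool_rot: [3.141, 0.0, 0.089]
ft_force: [-2.6, -1.2, 1.2]
opening: 0.577
grip_force: 1.3
```

Request:
servo_tool([
  {"travel": [0.015, 0.001, 0], "twist": [0, 0, 0]},
  {"travel": [0.015, 0.001, 0], "twist": [0, 0, 0]},
])

```text
time: 6.6
tool_pos: [0.6051, 0.0074, 0.0207]
tool_rot: [3.141, 0.004, 0.089]
ft_force: [-6.7, -1.2, 3.6]
opening: 0.577
grip_force: 3.3
```

Request:
servo_tool([
  {"travel": [-0.2, -0.018, 0], "twist": [0, 0, 0]},
  {"travel": [-0.3, -0.2, 0.3], "twist": [0, 0, 0]},
  {"travel": [-0.6, -0.6, 0.7], "twist": [0, 0, 0]},
  {"travel": [-0.9, -0.99, 0.9], "twist": [0, 0, 0]},
  {"travel": [-0.9, -0.99, 0.9], "twist": [0, 0, 0]},
  {"travel": [-0.9, -0.99, 0.9], "twist": [0, 0, 0]},
], jaw=1)

```text
time: 7.2
tool_pos: [0.4987, -0.1168, 0.1315]
tool_rot: [3.137, -0.005, 0.081]
ft_force: [-0.1, -0.2, 0.4]
opening: 0.117
grip_force: 0.0
```

```bash
python3 look.py
```

```text
8 rack world [0.6467 0.0012] deck [ 0.0714 -0.0028] relyaw 0.006 tool deck [-0.0853 -0.1044] z 0.1307 [-0.1  0.6 -0.6]
```

Request:
servo_tool([
  {"travel": [0.4, 0.1, 0], "twist": [0, 0, 0]},
  {"travel": [0.8, 0.2, 0], "twist": [0, 0, 0]},
  {"travel": [1, 0.25, 0], "twist": [0, 0, 0]},
  {"travel": [1, 0.25, 0], "twist": [0, 0, 0]},
])

```text
time: 7.65
tool_pos: [0.6235, -0.0771, 0.1284]
tool_rot: [-3.139, -0.004, 0.094]
ft_force: [-0.9, 0.6, 0.3]
opening: 0.004
grip_force: 0.0
```

Request:
servo_tool([
  {"travel": [0.28, 0, 0], "twist": [0, 0, 0]},
  {"travel": [0.28, 0, -0.3], "twist": [0, 0, 0]},
  {"travel": [0.28, 0, -0.6], "twist": [0, 0, 0]},
  {"travel": [0.28, 0, -0.8], "twist": [0, 0, 0]},
  {"travel": [0.28, 0, -0.91], "twist": [0, 0, 0]},
  {"travel": [0.28, 0, -0.91], "twist": [0, 0, 0]},
  {"travel": [0.28, 0, -0.91], "twist": [0, 0, 0]},
])

```text
time: 8.35
tool_pos: [0.6533, -0.0807, 0.0206]
tool_rot: [-3.142, -0.002, 0.09]
ft_force: [0.2, -0.9, -0.0]
opening: 0.005
grip_force: 0.0
```

```bash
python3 look.py p5
```

```text
2 rack world [0.6433 0.0371] deck [0.0712 0.0332] relyaw -1.564 tool deck [ 0.0711 -0.0852] z 0.0212 [-0.1  0.  -0. ]
```

View pics/p5.png

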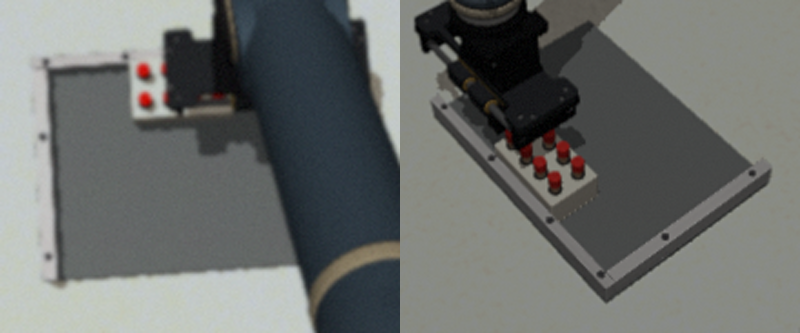

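Request:
servo_tool([
  {"travel": [-0.007, 0.08, 0], "twist": [0, 0, 0]},
  {"travel": [-0.012, 0.13, 0], "twist": [0, 0, 0]},
  {"travel": [-0.016, 0.18, 0], "twist": [0, 0, 0]},
  {"travel": [-0.021, 0.23, 0], "twist": [0, 0, 0]},
  {"travel": [-0.025, 0.28, 0], "twist": [0, 0, 0]},
  {"travel": [-0.029, 0.33, 0], "twist": [0, 0, 0]},
  {"travel": [-0.034, 0.38, 0], "twist": [0, 0, 0]},
  {"travel": [-0.038, 0.43, 0], "twist": [0, 0, 0]},
  {"travel": [-0.043, 0.48, 0], "twist": [0, 0, 0]},
  {"travel": [-0.047, 0.53, 0], "twist": [0, 0, 0]},
  {"travel": [-0.052, 0.58, 0], "twist": [0, 0, 0]},
  {"travel": [-0.056, 0.63, 0], "twist": [0, 0, 0]},
  {"travel": [-0.06, 0.67, 0], "twist": [0, 0, 0]},
  {"travel": [-0.063, 0.7, 0], "twist": [0, 0, 0]},
  {"travel": [-0.063, 0.7, 0], "twist": [0, 0, 0]},
])

```text
time: 9.95
tool_pos: [0.6447, 0.0042, 0.0196]
tool_rot: [-3.141, 0.0, 0.09]
ft_force: [-0.0, -1.6, 1.9]
opening: 0.004
grip_force: 0.9
```

```bash
python3 look.py p6
```

```text
Traceback (most recent call last):
  File "look.py", line 12, in <module>
    look(*sys.argv[1:])
    ~~~~^^^^^^^^^^^^^^^
  File "look.py", line 5, in look
    t=robot.camera("top"); ca=caps(t,box); W=atz(t,ca,.064); m=W.mean(0)
                                             ~~~^^^^^^^^^^^
  File "h.py", line 12, in atz
    o,d=ray(c,p); return (o+d*((z-o[2])/d[:,2])[:,None])[:,:2]
        ~~~^^^^^
  File "h.py", line 7, in ray
    d=und(c,p); r=np.linalg.norm(d,axis=1,keepdims=True); u=r.copy()
  File "h.py", line 5, in und
    return cv2.undistortPoints(np.array(p,float).reshape(-1,1,2),c["mtx"],np.array([c["k1"],0,0,0.]) if False else np.zeros(4)).reshape(-1,2)
           ~~~~~~~~~~~~~~~~~~~^^^^^^^^^^^^^^^^^^^^^^^^^^^^^^^^^^^^^^^^^^^^^^^^^^^^^^^^^^^^^^^^^^^^^^^^^^^^^^^^^^^^^^^^^^^^^^^^^
cv2.error: OpenCV(4.12.0) /io/opencv/modules/calib3d/src/undistort.dispatch.cpp:347: error: (-215:Assertion failed) CV_IS_MAT(_src) && CV_IS_MAT(_dst) && (_src->rows == 1 || _src->cols == 1) && (_dst->rows == 1 || _dst->cols == 1) && _src->cols + _src->rows - 1 == _dst->rows + _dst->cols - 1 && (CV_MAT_TYPE(_src->type) == CV_32FC2 || CV_MAT_TYPE(_src->type) == CV_64FC2) && (CV_MAT_TYPE(_dst->type) == CV_32FC2 || CV_MAT_TYPE(_dst->type) == CV_64FC2) in function 'cvUndistortPointsInternal'
```

Tool deck y is about 0. Contact with the fence is expected near 15, so I'll use small steps.

Request:
servo_tool([
  {"travel": [-0.003, 0.03, 0], "twist": [0, 0, 0]},
  {"travel": [-0.005, 0.06, 0], "twist": [0, 0, 0]},
  {"travel": [-0.007, 0.08, 0], "twist": [0, 0, 0]},
  {"travel": [-0.007, 0.08, 0], "twist": [0, 0, 0]},
])

```text
time: 10.4
tool_pos: [0.6436, 0.0137, 0.0193]
tool_rot: [-3.14, 0.001, 0.09]
ft_force: [0.3, -0.8, -0.5]
opening: 0.005
grip_force: 0.4
```

Request:
servo_tool([
  {"travel": [-0.002, 0.02, 0], "twist": [0, 0, 0]},
  {"travel": [-0.002, 0.02, 0], "twist": [0, 0, 0]},
])

```text
time: 10.6
tool_pos: [0.6435, 0.0155, 0.0194]
tool_rot: [-3.141, 0.001, 0.09]
ft_force: [0.6, -1.2, 0.2]
opening: 0.003
grip_force: 0.4
```

Request:
servo_tool([
  {"travel": [-0.001, 0.015, 0], "twist": [0, 0, 0]},
  {"travel": [-0.001, 0.015, 0], "twist": [0, 0, 0]},
])

```text
time: 10.8
tool_pos: [0.6435, 0.0171, 0.0196]
tool_rot: [-3.141, 0.0, 0.089]
ft_force: [-0.2, -1.4, 0.7]
opening: 0.005
grip_force: 0.4
```

Request:
servo_tool([
  {"travel": [-0.001, 0.015, 0], "twist": [0, 0, 0]},
  {"travel": [-0.001, 0.015, 0], "twist": [0, 0, 0]},
])

```text
time: 11.0
tool_pos: [0.6436, 0.0188, 0.0197]
tool_rot: [-3.141, 0.0, 0.089]
ft_force: [-0.1, -0.5, -0.6]
opening: 0.006
grip_force: 0.5
```

Request:
servo_tool([
  {"travel": [-0.001, 0.015, 0], "twist": [0, 0, 0]},
  {"travel": [-0.001, 0.015, 0], "twist": [0, 0, 0]},
])

```text
time: 11.2
tool_pos: [0.6436, 0.0206, 0.0198]
tool_rot: [-3.141, -0.0, 0.089]
ft_force: [0.1, -1.7, -1.2]
opening: 0.003
grip_force: 0.5
```

Request:
servo_tool([
  {"travel": [-0.001, 0.015, 0], "twist": [0, 0, 0]},
  {"travel": [-0.001, 0.015, 0], "twist": [0, 0, 0]},
])

```text
time: 11.4
tool_pos: [0.6435, 0.0224, 0.0198]
tool_rot: [-3.141, -0.0, 0.089]
ft_force: [0.4, -0.9, 0.7]
opening: 0.005
grip_force: 0.6
```

Request:
servo_tool([
  {"travel": [-0.001, 0.015, 0], "twist": [0, 0, 0]},
  {"travel": [-0.001, 0.015, 0], "twist": [0, 0, 0]},
])

```text
time: 11.6
tool_pos: [0.6434, 0.0235, 0.0198]
tool_rot: [3.141, -0.0, 0.089]
ft_force: [0.2, -3.2, -0.2]
opening: 0.006
grip_force: 1.2
```

Request:
servo_tool([
  {"travel": [-0.001, 0.015, 0], "twist": [0, 0, 0]},
  {"travel": [-0.001, 0.015, 0], "twist": [0, 0, 0]},
])

```text
time: 11.8
tool_pos: [0.6434, 0.0236, 0.0198]
tool_rot: [3.139, 0.0, 0.088]
ft_force: [0.6, -4.6, -0.1]
opening: 0.006
grip_force: 2.6
```

```bash
python3 - <<'E'
from h import *
t=robot.camera("top")["image"][160:310,230:410]; s=robot.camera("scene")["image"][220:370,240:430]
cv2.imwrite("pics/p6.png",np.hstack([cv2.resize(a,(400,333),interpolation=2) for a in (t,s)])[:,:,::-1])
E
```

```text
(no output)
```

View pics/p6.png

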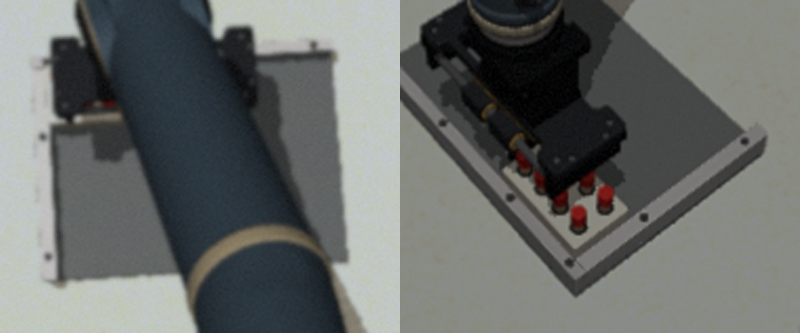

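The rack is against the fence, and contact stopped the tool. I'll back off and check.

Request:
servo_tool([
  {"travel": [0.02, -0.2, 0], "twist": [0, 0, 0]},
  {"travel": [0, -0.4, 0.3], "twist": [0, 0, 0]},
  {"travel": [-0.4, -0.7, 0.7], "twist": [0, 0, 0]},
  {"travel": [-0.8, -0.9, 0.9], "twist": [0, 0, 0]},
  {"travel": [-1, -0.9, 0.9], "twist": [0, 0, 0]},
  {"travel": [-1, -0.9, 0.9], "twist": [0, 0, 0]},
  {"travel": [-1, -0.9, 0.9], "twist": [0, 0, 0]},
], jaw=-0.15)

```text
time: 12.6
tool_pos: [0.523, -0.0821, 0.1287]
tool_rot: [3.141, -0.002, 0.089]
ft_force: [0.7, 0.2, -0.8]
opening: 0.534
grip_force: 0.0
```

```bash
python3 look.py p7; python3 -c "
from workcell import robot;print(robot.state()['tool_pos'])"
```

```text
8 rack world [0.639  0.0847] deck [0.0712 0.0811] relyaw -0.002 tool deck [-0.0581 -0.0742] z 0.1284 [ 0.3 -0.2 -0.3]
[ 0.52458202 -0.08115559  0.12795536]
```

View pics/p7.png

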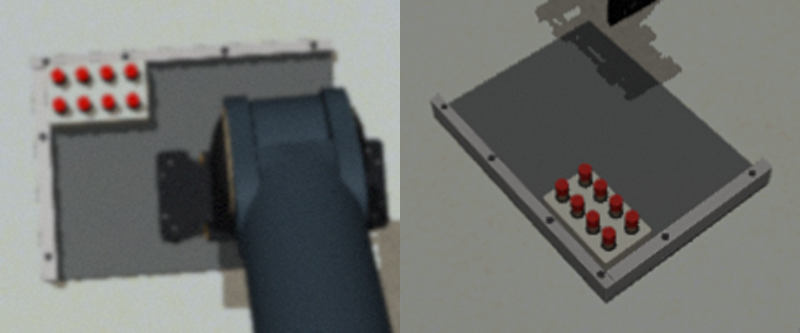

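Measured (71.2, 81.1) mm against the home of (70, 80), square. One confirming push on the near face will make it flush with the back stop.

Request:
servo_tool([
  {"travel": [0, 0.4, 0], "twist": [0, 0, 0]},
  {"travel": [0, 0.8, 0], "twist": [0, 0, 0]},
  {"travel": [0, 1, 0], "twist": [0, 0, 0]},
])

```text
time: 13.0
tool_pos: [0.5241, 0.0442, 0.1275]
tool_rot: [-3.138, -0.001, 0.096]
ft_force: [0.1, -0.2, -0.2]
opening: 0.576
grip_force: 0.0
```

Request:
servo_tool([
  {"travel": [0.2, 0.28, 0], "twist": [0, 0, 0]},
  {"travel": [0.39, 0.28, -0.2], "twist": [0, 0, 0]},
  {"travel": [0.39, 0.28, -0.5], "twist": [0, 0, 0]},
  {"travel": [0.39, 0.28, -0.75], "twist": [0, 0, 0]},
  {"travel": [0.39, 0.28, -0.9], "twist": [0, 0, 0]},
  {"travel": [0.39, 0.28, -0.9], "twist": [0, 0, 0]},
  {"travel": [0.39, 0.28, -0.9], "twist": [0, 0, 0]},
])

```text
time: 13.7
tool_pos: [0.5707, 0.0728, 0.0193]
tool_rot: [-3.14, 0.0, 0.091]
ft_force: [-0.4, -0.2, 0.5]
opening: 0.571
grip_force: 0.0
```

Request:
servo_tool([
  {"travel": [0.05, 0.004, 0], "twist": [0, 0, 0]},
  {"travel": [0.1, 0.009, 0], "twist": [0, 0, 0]},
  {"travel": [0.14, 0.013, 0], "twist": [0, 0, 0]},
  {"travel": [0.16, 0.014, 0], "twist": [0, 0, 0]},
  {"travel": [0.16, 0.014, 0], "twist": [0, 0, 0]},
])

```text
time: 14.2
tool_pos: [0.5899, 0.0729, 0.0201]
tool_rot: [-3.142, -0.001, 0.089]
ft_force: [-0.3, 0.0, -0.2]
opening: 0.575
grip_force: 0.0
```

Request:
servo_tool([
  {"travel": [0.015, 0.001, 0], "twist": [0, 0, 0]},
  {"travel": [0.015, 0.001, 0], "twist": [0, 0, 0]},
])

```text
time: 14.4
tool_pos: [0.5911, 0.073, 0.0198]
tool_rot: [3.142, -0.0, 0.089]
ft_force: [-0.8, -0.2, -0.7]
opening: 0.576
grip_force: 0.0
```

Request:
servo_tool([
  {"travel": [0.01, 0.001, 0], "twist": [0, 0, 0]},
  {"travel": [0.01, 0.001, 0], "twist": [0, 0, 0]},
])

```text
time: 14.6
tool_pos: [0.5923, 0.0732, 0.0198]
tool_rot: [3.142, -0.0, 0.089]
ft_force: [0.0, -1.2, 0.4]
opening: 0.578
grip_force: 0.0
```

Request:
servo_tool([
  {"travel": [0.02, 0.002, 0], "twist": [0, 0, 0]},
  {"travel": [0.04, 0.004, 0], "twist": [0, 0, 0]},
  {"travel": [0.055, 0.005, 0], "twist": [0, 0, 0]},
  {"travel": [0.055, 0.005, 0], "twist": [0, 0, 0]},
])

```text
time: 15.0
tool_pos: [0.5988, 0.0738, 0.0197]
tool_rot: [3.142, 0.0, 0.089]
ft_force: [-1.3, -0.1, 0.9]
opening: 0.572
grip_force: 0.1
```

Request:
servo_tool([
  {"travel": [0.015, 0.001, 0], "twist": [0, 0, 0]},
  {"travel": [0.015, 0.001, 0], "twist": [0, 0, 0]},
])

```text
time: 15.2
tool_pos: [0.5989, 0.0737, 0.0194]
tool_rot: [3.141, 0.004, 0.09]
ft_force: [-4.6, -0.6, 3.4]
opening: 0.575
grip_force: 2.6
```

Request:
servo_tool([
  {"travel": [0.015, 0.001, 0], "twist": [0, 0, 0]},
  {"travel": [0.015, 0.001, 0], "twist": [0, 0, 0]},
])

```text
time: 15.4
tool_pos: [0.5989, 0.0738, 0.0192]
tool_rot: [3.14, 0.007, 0.09]
ft_force: [-9.2, -0.7, 5.4]
opening: 0.579
grip_force: 4.5
```

Contact came exactly where it did the first time, so the rack is flush. Next I retreat, shut the fingers and measure the key.

Request:
servo_tool([
  {"travel": [-0.2, -0.018, 0], "twist": [0, 0, 0]},
  {"travel": [-0.4, -0.04, 0.3], "twist": [0, 0, 0]},
  {"travel": [-0.7, -0.04, 0.7], "twist": [0, 0, 0]},
  {"travel": [-0.9, -0.04, 0.9], "twist": [0, 0, 0]},
  {"travel": [-0.9, -0.04, 0.9], "twist": [0, 0, 0]},
  {"travel": [-0.9, -0.04, 0.9], "twist": [0, 0, 0]},
], jaw=1)

```text
time: 16.0
tool_pos: [0.4956, 0.069, 0.1287]
tool_rot: [3.141, -0.004, 0.089]
ft_force: [0.7, -0.9, -0.6]
opening: 0.112
grip_force: 0.0
```

```bash
python3 look.py; python3 - <<'E'
from h import *
print(robot.state()['tool_pos'])
t=robot.camera("top")["image"][225:290,125:200]; s=robot.camera("scene")["image"][345:410,425:500]
cv2.imwrite("pics/k.png",np.hstack([cv2.resize(a,(400,347),interpolation=2) for a in (t,s)])[:,:,::-1])
E
```

```text
8 rack world [0.639  0.0847] deck [0.0711 0.081 ] relyaw -0.002 tool deck [-0.0733  0.0781] z 0.1277 [ 0.7 -0.8 -0.3]
[0.49538577 0.06886036 0.12768804]
```

View pics/k.png

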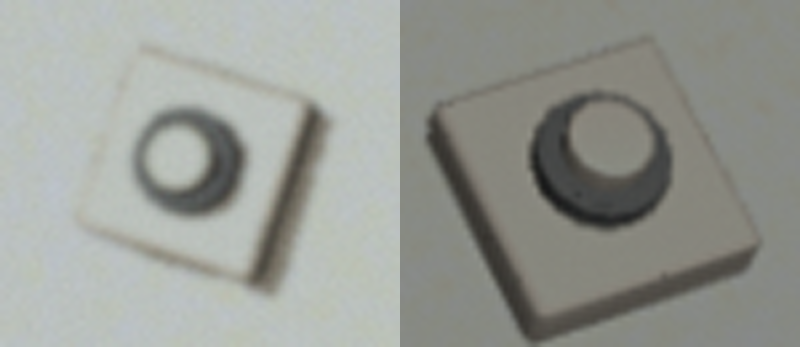

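The white key top is centred at (158.0, 254.0) in the top view and (464.0, 370.3) in the scene view. I'll triangulate it.

```bash
python3 - <<'E'
from h import *
A=[ray(robot.camera(n),[p]) for n,p in(("top",(158.0,254.0)),("scene",(464.0,370.3)))]
M=sum(np.eye(3)-np.outer(d,d) for d in [(a[1][0]/np.linalg.norm(a[1][0])) for a in A]);b=sum((np.eye(3)-np.outer(d,d))@a[0] for a in A for d in [a[1][0]/np.linalg.norm(a[1][0])])
print(np.linalg.solve(M,b))
for z in(.03,.04,.05): print(z,*[(a[0]+a[1][0]*(z-a[0][2])/a[1][0][2]).round(4) for a in A])
print(robot.state()["tool_pos"])
E
```

```text
[0.5145065  0.33244073 0.04411152]
0.03 [0.5151 0.3372 0.03  ] [0.5079 0.3276 0.03  ]
0.04 [0.5142 0.3344 0.04  ] [0.5131 0.3305 0.04  ]
0.05 [0.5133 0.3316 0.05  ] [0.5184 0.3334 0.05  ]
[0.49462446 0.06907434 0.12648897]
```

Request:
servo_tool([
  {"travel": [0.08, 0.4, 0], "twist": [0, 0, 0]},
  {"travel": [0.16, 0.8, 0], "twist": [0, 0, 0]},
  {"travel": [0.17, 1, 0], "twist": [0, 0, 0]},
])

```text
time: 16.55
tool_pos: [0.5156, 0.194, 0.1272]
tool_rot: [-3.138, -0.0, 0.092]
ft_force: [-0.1, -0.5, -0.2]
opening: 0.007
grip_force: 0.0
```

Request:
servo_tool([
  {"travel": [0, 0.4, 0], "twist": [0, 0, 0]},
  {"travel": [0, 0.8, 0], "twist": [0, 0, 0]},
  {"travel": [0, 1, 0], "twist": [0, 0, 0]},
])

```text
time: 16.85
tool_pos: [0.5137, 0.3146, 0.1268]
tool_rot: [-3.138, 0.001, 0.094]
ft_force: [-0.3, -1.2, 0.2]
opening: 0.006
grip_force: 0.0
```

Request:
servo_tool([
  {"travel": [0, 0.195, -0.1], "twist": [0, 0, 0]},
  {"travel": [0, 0.195, -0.35], "twist": [0, 0, 0]},
  {"travel": [0, 0.195, -0.55], "twist": [0, 0, 0]},
  {"travel": [0, 0.195, -0.58], "twist": [0, 0, 0]},
  {"travel": [0, 0.195, -0.58], "twist": [0, 0, 0]},
  {"travel": [0, 0.195, -0.58], "twist": [0, 0, 0]},
])

```text
time: 17.45
tool_pos: [0.5156, 0.3331, 0.0589]
tool_rot: [-3.141, -0.001, 0.089]
ft_force: [-0.4, 0.1, 0.4]
opening: 0.006
grip_force: 0.0
```

Over the key. Now I press down in small steps.

Request:
servo_tool([
  {"travel": [0, 0, -0.04], "twist": [0, 0, 0]},
  {"travel": [0, 0, -0.07], "twist": [0, 0, 0]},
  {"travel": [0, 0, -0.1], "twist": [0, 0, 0]},
  {"travel": [0, 0, -0.1], "twist": [0, 0, 0]},
])

```text
time: 17.85
tool_pos: [0.5151, 0.3325, 0.0462]
tool_rot: [-3.142, -0.001, 0.089]
ft_force: [0.7, -0.3, 1.5]
opening: -0.0
grip_force: 1.0
```

Request:
servo_tool([
  {"travel": [0, 0, -0.02], "twist": [0, 0, 0]},
  {"travel": [0, 0, -0.02], "twist": [0, 0, 0]},
])

```text
time: 18.05
tool_pos: [0.5151, 0.3326, 0.044]
tool_rot: [3.142, -0.001, 0.089]
ft_force: [1.1, -0.1, 3.8]
opening: 0.007
grip_force: 1.7
```

Request:
servo_tool([
  {"travel": [0, 0, -0.02], "twist": [0, 0, 0]},
  {"travel": [0, 0, -0.02], "twist": [0, 0, 0]},
])

```text
time: 18.25
tool_pos: [0.5151, 0.3327, 0.0416]
tool_rot: [-3.142, -0.001, 0.089]
ft_force: [-0.2, -1.4, 5.7]
opening: 0.002
grip_force: 2.4
```

Request:
servo_tool([
  {"travel": [0, 0, -0.02], "twist": [0, 0, 0]},
  {"travel": [0, 0, -0.02], "twist": [0, 0, 0]},
])

```text
time: 18.45
tool_pos: [0.5152, 0.3327, 0.0412]
tool_rot: [3.141, -0.001, 0.089]
ft_force: [-3.6, -3.7, 18.0]
opening: 0.007
grip_force: 8.7
```

The key bottomed out: force climbed gently to 5.7 N, then hit a hard stop at about 6 mm travel. Releasing now.

Request:
servo_tool([
  {"travel": [0, 0, 0.1], "twist": [0, 0, 0]},
  {"travel": [0, 0, 0.4], "twist": [0, 0, 0]},
  {"travel": [0, 0, 0.8], "twist": [0, 0, 0]},
  {"travel": [0, 0, 0.95], "twist": [0, 0, 0]},
  {"travel": [0, 0, 0.95], "twist": [0, 0, 0]},
  {"travel": [0, 0, 0.95], "twist": [0, 0, 0]},
  {"travel": [0, 0, 0.95], "twist": [0, 0, 0]},
])

```text
time: 19.15
tool_pos: [0.5139, 0.3317, 0.1511]
tool_rot: [3.14, 0.003, 0.089]
ft_force: [0.1, -0.6, -0.4]
opening: 0.003
grip_force: 0.0
```

```bash
python3 look.py; python3 -c "
from workcell import robot
s=robot.state();print(s['tool_pos'],abs(s['dq']).max());print(robot.close_job())"
```

```text
8 rack world [0.6389 0.0846] deck [0.071  0.0809] relyaw 0.001 tool deck [-0.0314  0.3383] z 0.151 [ 0.2  0.1 -0.5]
[0.51386265 0.33178618 0.15104708] 0.004742321829270142
the job is handed in; nothing more can be done
None
```

The rack is in the corner, flush against the back stop and side fence by contact force; the camera puts it about 1 mm from home and square. The start key was then pressed to its stop and released, and the job was handed in at about 19 s with the arm clear; no verdict was returned.

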